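Load the chestnut roaster and set its heat

TASK

Load the chestnut roaster: swing its tipping loader all the way over by the handle so that all four chestnuts drop into the pan, then ease the loader back fully upright holding it until it rests, not letting it drop back. After that, turn the heat dial so that its pointer line points at the brass reminder tab on the scale, let go, and leave the mug, jar and pepper mill where they stand.

Things in the scene. Friction and masses are not known exactly. Their poses are not given: they have to be found in the camera images.
- roaster: Chestnut roaster fixed on the worktop, 200 x 435 mm; origin on the worktop, y along it, z up. From +y to -y: tipping loader (aluminium tray with bar handle, between brackets at x = +-64 mm, 125 mm high); round steel pan (centre y = 5 mm, 220 mm across, rim 75 mm high); dark control housing 112 mm square (top 70 mm high) with black dial (axis x = 0, y = -167 mm).
- loader (a joint): Loader angle, rad: 0 upright on its stop, grows tipping to the roaster's -y over the pan, stop at 1.75. Tray 110 x 100 mm, walls 50 mm, 0.36 to 0.56 kg, no latch: its weight holds it (1.5 to 2 N at the handle to start it); past about 1.1 it falls over by itself and stays. Let go below that it drops back hard: hold it. Chestnuts slide out by 1.5.
- loader_handle (a point): Middle of the loader's handle, a level round steel bar 10 mm thick, 84 mm long along the roaster's x, an arm at each end. At angle 0 it is 125 mm to the roaster's +y of the hinge line and 45 mm above it, 40 mm clear of the tray's rear wall. Can be pinched from above, fingers closing along the roaster's y, through the whole swing; the bar turns between the pads.
- loader_hinge (a point): Middle of the loader's hinge line, fixed to the roaster at x = 0, y = 75 mm, 115 mm above the worktop; the hinge line runs along the roaster's x.
- pan_in (a point): Centre of the pan's inner floor, 25 mm above the worktop; floor radius about 85 mm, wall 4 mm.
- dial (a joint): Dial angle in rad, grows clockwise seen from above, 0 to 4.5 between end stops; at 0 the pointer points along the roaster's -x. Stays where left, about 0.03 N m of friction.
- dial_grip (a point): Point on the dial's vertical axis at the height to grip, 101 mm above the worktop. The dial is a black disc 68 mm across with an upright grip bar 52 mm long (along the pointer line), 14 mm wide, its top 111 mm above the worktop, 32 mm above the disc.
- dial_pointer (a point): End of the dial's white pointer line, on the edge of the disc, 34 mm from the dial's axis; turns with the dial. The line runs along the grip bar's top from the axis to one end only and on over the disc.
- mark_point (a point): Where the end of the pointer line must come: the point 34 mm from the dial's axis that the reminder tab points at, 0.7 to 2.9 rad clockwise of the pointer at the start. The tab is a small T-shaped brass clip, 16 x 18 mm, 8.5 mm high, fixed on the housing just outside the disc (39 to 55 mm from the axis) among white scale ticks.
- chestnut0: A brown chestnut, 30 mm across and 25 mm high with a blunt tip, 18 g, loose; starts on the loader's floor. Origin at the centre of its flat underside.
- chestnut1: A brown chestnut, 30 mm across and 25 mm high with a blunt tip, 18 g, loose; starts on the loader's floor. Origin at the centre of its flat underside.
- chestnut2: A brown chestnut, 30 mm across and 25 mm high with a blunt tip, 18 g, loose; starts on the loader's floor. Origin at the centre of its flat underside.
- chestnut3: A brown chestnut, 30 mm across and 25 mm high with a blunt tip, 18 g, loose; starts on the loader's floor. Origin at the centre of its flat underside.
- mug: White mug, 80 mm across, 95 mm high, handle at its +y; loose bystander. Origin at the centre of its underside.
- jar: Amber glass jar with a steel lid, 72 mm across, 120 mm high; loose bystander. Origin at the centre of its underside.
- mill: Turned wooden pepper mill, 56 mm across, 170 mm high; loose bystander. Origin at the centre of its underside.

How it is judged:
On the way, in this order (a step that is already met when the one before it is completed fails the run):
1. the loader is tipped right over (past 1.5 rad) and all four chestnuts are in the pan (value of joint loader above 1.5 rad and horizontal distance between each of chestnut0, chestnut1, chestnut2, chestnut3 and pan_in below 0.105 m and z of each of chestnut0, chestnut1, chestnut2, chestnut3 in the frame of roaster below 0.07 m), for 0.1 s.
2. the loader is back upright (value of joint loader below 0.06 rad and horizontal distance between each of chestnut0, chestnut1, chestnut2, chestnut3 and pan_in below 0.105 m and z of each of chestnut0, chestnut1, chestnut2, chestnut3 in the frame of roaster below 0.07 m), for 0.2 s.
3. the dial's pointer is on the reminder tab (horizontal distance between dial_pointer and mark_point below 0.0045 m), for 0.2 s.
At the end, for the whole second after the job is handed in: All four chestnuts lie in the pan (within 105 mm of its centre, below its rim), the loader is upright within 0.06 rad, the end of the dial's pointer line is within 4.5 mm (about 7.5 degrees) of the point the tab marks, and all are at rest (all of step 2 and horizontal distance between dial_pointer and mark_point below 0.0045 m and linear speed of each of chestnut0, chestnut1, chestnut2, chestnut3 below 0.03 m/s and velocity of joint loader between -0.1 and 0.1 rad/s and velocity of joint dial between -0.1 and 0.1 rad/s); the robot touches nothing.
It fails at once if the loader is let fall back upright (returning faster than 4.5 rad/s) (velocity of joint loader below -4.5 rad/s and value of joint loader below 1.2 rad).
It fails at once if the mug, jar or pepper mill is moved more than 30 mm (distance of any of mug, jar, mill from where it was at the start of the episode above 0.03 m).
It also fails if it takes over 64 s, if anything falls off the work surface, if the arm or the gripper's body presses on something with over 40 N, if the wrist force passes 120 N, or if a joint passes its speed limit or range.

ROBOT

A 7-joint arm with a two-finger parallel gripper is mounted at the origin on the work surface. World frame = base frame: x ahead of the robot, y to its left, z up, the work surface at z = 0. Lengths are in m, angles in rad, forces in N, time in s.
With the tool pointing down it reaches from about 0.4 to 0.85 m from the base axis. Payload 4.5 kg.
Tool frame: the origin (TCP) lies where the fingers leave the gripper's body, on its centre line; the fingertips stand 64 mm ahead of it and the grasp point (between the pads) lies 45 mm ahead of it; z points along the fingers, y is the line along which they close (so a half turn about z gives the same grasp; the last joint's range is limited). The gripper opens to 88 mm and grips with 3 to 60 N. Pads are 18 mm wide; open, the fingers measure 123 mm over their backs; the gripper's body (75 mm by 187 mm) begins 45 mm behind the grasp point.
Start: joints at [-1.222, 0.689, -0.195, 1.565, 0.157, 0.902, -0.215], TCP at [0.193, 0.594, 0.303] pointing down, gripper open.
Joint ranges: [-3.01, 3.01], [-0.46, 2.08], [-1.47, 1.51], [0.13, 2.56], [-1, 4.14], [0.04, 2.09], [-2.66, 2.66]. Speed limits (rad/s): [2.57, 2.57, 3.14, 3.14, 3.14, 3.14, 3.14].

INTERFACE

Orientations are given as a unit quaternion [x, y, z, w].
In Python, from plant import r gives the robot as it stands.
- The arm moves only by the tool play_rows, never from a script. Its arguments are lists of equal length, an entry for each row: "translation": the shift along the tool's x, y, z in m, a list of three; "delta_rot": the turn, a rotation vector about the tool's x, y, z in degrees, a list of three; "grip": the opening, from -1 (shut) to 1 (fully open). In form: {"translation": [[x, y, z], ...], "delta_rot": [[rx, ry, rz], ...], "grip": [grip, ...]}. A call has 1 to 20 rows; each row shifts and turns the commanded pose from where the row before left it, along the tool's axes as they then stand; what a row does not reach is not made up. A row lasts 1/8 s, in which the tool goes at most 62.5 mm and 10.7 degrees, less where a joint would pass 70% of its speed; a pose out of reach is approached as far as the arm can. A call with a gripper value outside its range is refused whole. The fingers move at their own pace and stop on an object; "squeeze" is the grip in N (left out, the last holds). Time passes only in rows, so rows that do not move let the fingers close. It gives the time, the measured TCP pose, the force, the opening and the grip force at its end, in the units of the state.
- r.get_state(): the state, without advancing time (a new reading comes with each control period).
- r.snapshot(name): name is "scene" or "top"; returns the picture (480x640x3 uint8, blue, green, red); there is no depth.
- r.get_calibration(name): a dict with "intrinsics" (3x3 intrinsics, pixels), "eye" and "rotation" of the camera in the world. Camera axes: x right, y up, looking along -z (the intrinsics and any distortion apply to the point x, -y, -z); pixel columns grow to the right and rows downward; lengths in m; the calibration is good to about 2 mm. A picture is of the moment at which its call begins. get_calibration takes no time and is no camera call.
- r.finish_job(): hands the job in; it is judged then, once.
Trained networks look in the newest picture that a camera, given by its name, has taken for a name from the list of things; names that differ only in an ending like _2 or _b are one class to them, and where a whole thing is asked for, a point or a joint stands for the part that bears it (a point fixed in the world has none). Each returns a list of dicts, best first, with "confidence" (0 to 1); they miss things now and then, are a little off and sometimes report something else, mostly with a low value. They report only what shows in the picture. A call takes as long as a camera call.
- r.look_for(camera, target): "point" ([x, y, z] in m, in world coordinates, good to about 4 mm: the middle of the surface that is visible of it).
- r.silhouettes(camera, target): "pixels" (480x640 bool, what is visible of it).
The state is a dict: "clock": time; "q": joint angles; "qd": joint speeds; "joint_torque": joint torques, N m; "tool_pos": TCP position; "eef_rot": TCP orientation; "contact_force": force on the tool from outside, world axes, zero at the start; "moment": the same for the moment, N m; "opening": opening from 0.0 (shut) to 1.0 (fully open); "finger_force": force on a finger pad.
Only numpy, scipy, OpenCV 4.12 (cv2) and the standard library are available. Lean on these libraries where they do the work, as an engineer would, in place of code of your own. Each camera call takes 0.05 s, during which the arm holds its last target. There are 200 camera calls.

## Working session

There is one attempt and no reset: what is moved stays moved. The work goes in short steps, Python scripts to look and compute and a tool call to move; the robot and the scene stay as the last step left them, time stands still between calls to the robot, and variables do not carry over. Pictures are saved under pics/ and viewed, at most 10 in all, crops included, and the job is handed in when it is done.

Besides the shell and the picture viewer there is one more tool, called after "Request:" in YAML: its name, and indented under it one key for each argument. play_rows: Moves the arm, as the interface text tells. Its arguments: {"type":"object","properties":{"translation":{"type":"array","items":{"type":"array","items":{"type":"number"}}},"delta_rot":{"type":"array","items":{"type":"array","items":{"type":"number"}}},"grip":{"type":"array","items":{"type":"number"}},"squeeze":{"type":"number"}},"required":["translation","delta_rot","grip"]}

```bash
mkdir -p pics
cat > h.py <<'E'
import numpy as np, cv2
from plant import r
from scipy.spatial.transform import Rotation as R
def proj(cal,P):
    c=(np.atleast_2d(P)-cal["eye"])@np.array(cal["rotation"])
    c=c*[1,-1,-1]; p=c@np.array(cal["intrinsics"]).T
    return p[:,:2]/p[:,2:]
def ray(cal,uv):
    d=np.linalg.inv(np.array(cal["intrinsics"]))@[uv[0],uv[1],1.]
    return np.array(cal["eye"]),np.array(cal["rotation"])@(d*[1,-1,-1])
def atz(cal,uv,z):
    e,d=ray(cal,uv); return e+d*(z-e[2])/d[2]
def tri(c1,u1,c2,u2):
    e1,d1=ray(c1,u1);e2,d2=ray(c2,u2)
    d1/=np.linalg.norm(d1);d2/=np.linalg.norm(d2)
    A=np.stack([d1,-d2],1);s=np.linalg.lstsq(A,e2-e1,rcond=None)[0]
    a=e1+s[0]*d1;b=e2+s[1]*d2
    return (a+b)/2,np.linalg.norm(a-b)
E
python3 - <<'E'
from h import *
np.set_printoptions(precision=4,suppress=True)
for n in["scene","top"]:
    im=r.snapshot(n);cv2.imwrite(f"pics/{n}0.png",im)
    c=r.get_calibration(n);print(n,{k:np.array(v).round(4).tolist() for k,v in c.items() if not isinstance(v,str)})
    for t in["roaster","loader","loader_handle","loader_hinge","pan_in","dial","dial_grip","dial_pointer","mark_point","chestnut0","mug","jar","mill"]:
        print(t,[(np.round(x["point"],3).tolist(),round(x["confidence"],2)) for x in r.look_for(n,t)[:4]])
s=r.get_state();print(s)
E
```

```text
scene {'intrinsics': [[434.2889, 0.0, 320.4704], [0.0, 434.2889, 237.3948], [0.0, 0.0, 1.0]], 'eye': [1.2125, 0.3237, 0.6948], 'rotation': [0.2343, 0.3691, 0.7716, 0.4621]}
roaster [([0.597, 0.072, 0.064], 0.78)]
loader [([0.553, 0.144, 0.142], 0.94)]
loader_handle [([0.545, 0.144, 0.14], 0.89)]
loader_hinge [([0.6, 0.074, 0.06], 0.68), ([0.601, -0.398, 0.069], 0.6)]
pan_in [([0.598, 0.072, 0.06], 0.84), ([0.616, 0.394, 0.092], 0.59)]
dial [([0.576, -0.116, 0.076], 0.6)]
dial_grip [([0.572, -0.114, 0.078], 0.92), ([0.554, 0.145, 0.142], 0.31)]
dial_pointer [([0.572, -0.114, 0.078], 0.91), ([0.552, 0.145, 0.146], 0.22)]
mark_point [([0.611, -0.097, 0.078], 0.38)]
chestnut0 [([0.572, -0.118, 0.079], 0.65)]
mug [([0.6, -0.399, 0.067], 0.62)]
jar [([0.616, 0.394, 0.092], 0.91)]
mill [([0.51, 0.441, 0.117], 0.96)]
top {'intrinsics': [[547.0187, 0.0, 318.9495], [0.0, 547.0187, 235.8483], [0.0, 0.0, 1.0]], 'eye': [0.4026, 0.0084, 1.2672], 'rotation': [0.033, -0.0505, -0.7008, 0.7108]}
roaster [([0.552, 0.033, 0.064], 0.84)]
loader []
loader_handle [([0.564, 0.146, 0.129], 0.94), ([0.589, -0
[... 340 characters left out ...]
, 0.69), ([0.58, 0.172, 0.138], 0.5), ([0.532, 0.177, 0.138], 0.45)]
mug [([0.589, -0.427, 0.048], 0.71)]
jar []
mill [([0.491, 0.428, 0.124], 0.79), ([0.555, 0.034, 0.066], 0.23)]
{'clock': 1.4, 'q': array([-1.2222,  0.6891, -0.1946,  1.5653,  0.1573,  0.9025, -0.2151]), 'qd': array([ 0.0005, -0.0007,  0.0006, -0.0005,  0.0019,  0.0002,  0.0003]), 'joint_torque': array([  0.0001, -52.7485,  -1.267 , -15.3748,  -0.0519,  -0.0007,
         0.    ]), 'tool_pos': array([0.1935, 0.5943, 0.3027]), 'eef_rot': array([0.1568, 0.9876, 0.    , 0.    ]), 'contact_force': array([ 0.0075,  0.2173, -0.491 ]), 'moment': array([ 0.0581,  0.0212, -0.0284]), 'finger_force': 0.0, 'opening': 1.0006832889360804}
```

```bash
sed -i 's/np.array(cal\["rotation"\])/R.from_quat(cal["rotation"]).as_matrix()/' h.py
python3 - <<'E'
import cv2
t=cv2.imread("pics/top0.png");s=cv2.imread("pics/scene0.png")
cv2.imwrite("pics/topc.png",cv2.resize(t[130:350,200:500],None,fx=2.6,fy=2.6,interpolation=cv2.INTER_CUBIC))
E
```

```text
(no output)
```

View pics/scene0.png

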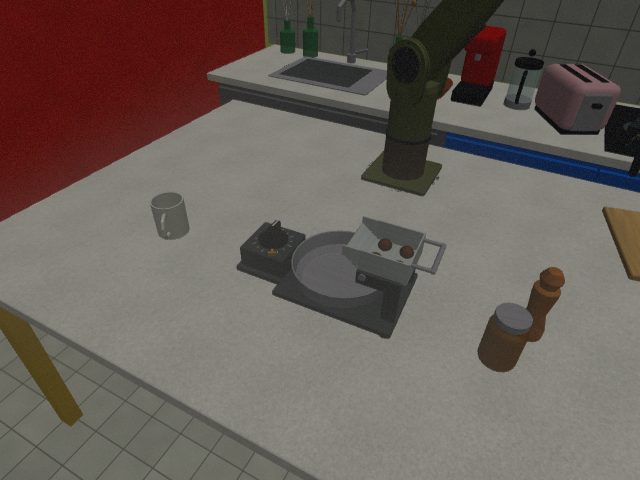

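View pics/top0.png

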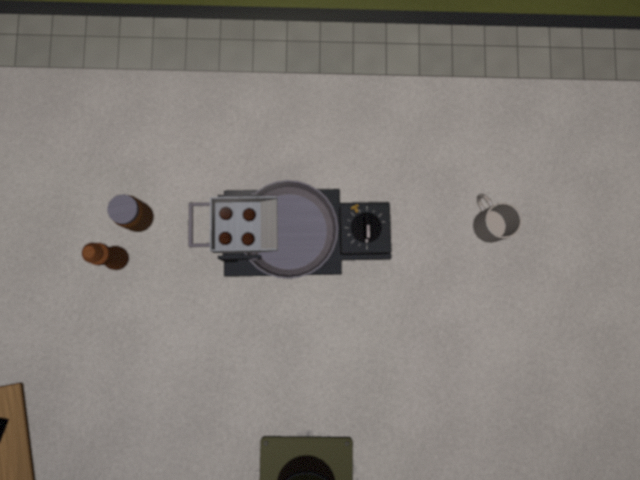

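The scene picture shows the loader with handle near (432,255) and the dial near (273,240). In the top picture the handle is at about (190–210, 203–247), the dial at (366,227) pointing down toward the robot, and the tab near (356,208). Next I'll zoom in.

Run:
```python
import cv2,numpy as np
t=cv2.imread("pics/top0.png");s=cv2.imread("pics/scene0.png")
z=lambda a,f:cv2.resize(a,None,fx=f,fy=f,interpolation=cv2.INTER_CUBIC)
a=z(t[170:290,180:400],3.6)  # 792x432
cv2.imwrite("pics/a.png",a)
b=np.hstack([z(t[195:265,335:400],6),z(s[215:285,232:312],5)[:,:400].copy() if 0 else cv2.resize(s[215:285,235:300],(390,420),interpolation=cv2.INTER_CUBIC)])
b=cv2.convertScaleAbs(b,alpha=1.8)
cv2.imwrite("pics/b.png",b)
```

```text
(no output)
```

View pics/a.png

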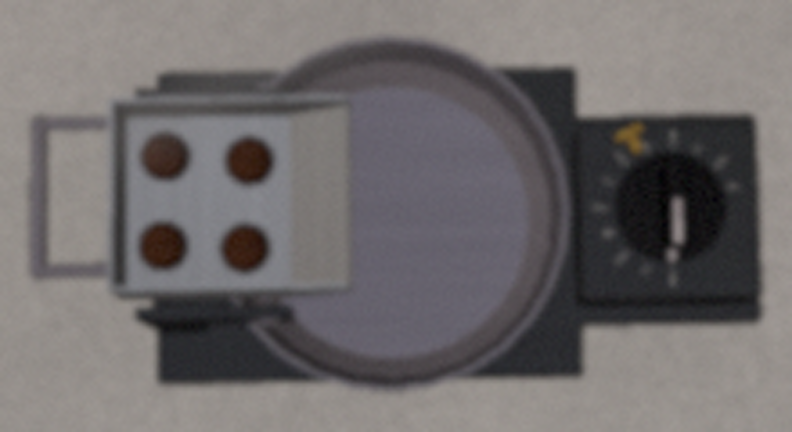

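View pics/b.png

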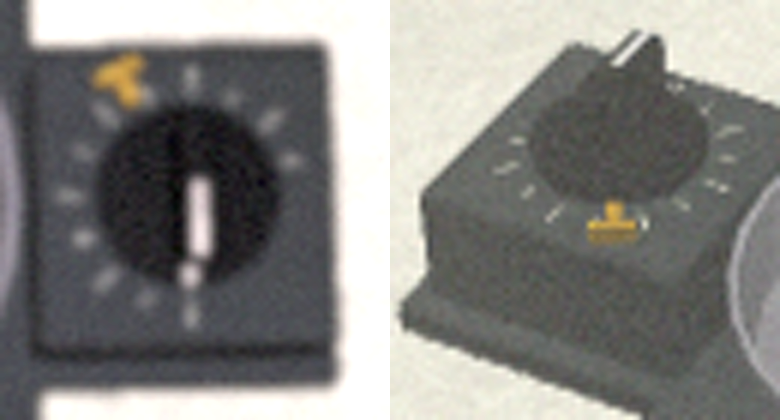

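The crops show the handle bar at crop column 39 (rows 118–275). The dial disc is centred at about (188,193) in panel 1, with the pointer straight down and the tab's stem tip near (132,103). Next I'll fit the roaster pose.

Run:
```python
from h import *
from scipy.optimize import least_squares
np.set_printoptions(precision=4,suppress=True)
ct,cs=r.get_calibration("top"),r.get_calibration("scene")
A=lambda u,v:((u+.5)/3.6-.5+180,(v+.5)/3.6-.5+170)
B=lambda u,v:((u+.5)/6-.5+335,(v+.5)/6-.5+195)
S=lambda u,v:((u-390+.5)/6-.5+235,(v+.5)/6-.5+215)
L=.001
F=[(ct,A(39,118),[.042,.2,.16]),(ct,A(39,275),[-.042,.2,.16]),
(ct,A(395.5,212.5),[0,.005,.075]),
(ct,B(35,50),[.056,-.111,.07]),(ct,B(323,45),[.056,-.223,.07]),(ct,B(330,345),[-.056,-.223,.07]),(ct,B(35,352),[-.056,-.111,.07]),
(ct,B(188,193),[0,-.167,.079]),
(cs,S(425,197),[.056,-.223,.07]),(cs,S(575,42),[-.056,-.223,.07]),(cs,S(618,143),[0,-.167,.079])]
def T(p,X):
    c,s=np.cos(p[2]),np.sin(p[2]);x,y,z=X
    return np.array([p[0]+c*x-s*y,p[1]+s*x+c*y,z])
f=lambda p:np.concatenate([proj(c,T(p,X))[0]-u for c,u,X in F])
s=least_squares(f,[.56,.04,0],loss="soft_l1");p=s.x
print(p,np.degrees(p[2]));print(f(p).reshape(-1,2))
for n,X in dict(hinge=[0,.075,.115],handle=[0,.2,.16],dial=[0,-.167,.101],pan=[0,.005,.025]).items(): print(n,T(p,X))
# triangulation check: dial disc, tab
print("tri dial",tri(ct,B(188,193),cs,S(618,143)))
tab=tri(ct,B(120,80),cs,S(613,222));print("tri tab",tab)
d=T(p,[0,-.167,.08])
def ang(P):
    v=P-d; c=R.from_euler('z',-p[2]).apply(v); return np.arctan2(c[1],-c[0]),np.hypot(*c[:2]) # 0 at -x, clockwise from above: -x -> +y
for nm,P in [("tab top",atz(ct,B(120,80),.0765)),("tabtip",atz(ct,B(131,104),.0765)),("tab scene",atz(cs,S(613,225),.0765)),("tabtip scene",atz(cs,S(613,205),.0765)),("ptr",atz(ct,B(189,275),.08)),("bartop end",atz(ct,B(202,250),.111)),("bartop axis",atz(ct,B(200,180),.111))]: print(nm,P,ang(P))
for n in("loader",):
  for c,cn in((ct,"top"),(cs,"scene")):
    m=r.silhouettes(cn,n)
    if m:
        ys,xs=np.nonzero(m[0]["pixels"]);print(cn,m[0]["confidence"],xs.min(),xs.max(),ys.min(),ys.max(), proj(c,[T(p,[.042,.2,.16]),T(p,[-.042,.2,.16])]))
```

```text
[0.56   0.0442 0.0319] 1.8249972181580152
[[-0.2898  1.5464]
 [-0.6412 -1.1107]
 [-2.0807 -0.323 ]
 [-0.9908 -0.0688]
 [ 1.1941  0.0452]
 [ 1.7681  0.1285]
 [ 0.2067 -0.1818]
 [-0.1861  0.1332]
 [-1.4866 -0.0899]
 [-0.3107 -0.2943]
 [ 0.4386 -0.8653]]
hinge [0.5576 0.1191 0.115 ]
handle [0.5536 0.244  0.16  ]
dial [ 0.5653 -0.1228  0.101 ]
pan [0.5598 0.0491 0.025 ]
tri dial (array([ 0.566 , -0.1235,  0.0766]), np.float64(0.00020680851189740454))
tri tab (array([ 0.6075, -0.0986,  0.0779]), np.float64(0.0010654751440333714))
tab top [ 0.6075 -0.0982  0.0765] (np.float64(2.6472880847202127), np.float64(0.04883765898850974))
tabtip [ 0.5986 -0.1023  0.0765] (np.float64(2.6239400125986228), np.float64(0.03911088402706831))
tab scene [ 0.6077 -0.0992  0.0765] (np.float64(2.6659850062761024), np.float64(0.04856274742516652))
tabtip scene [ 0.598  -0.1054  0.0765] (np.float64(2.6852623585219133), np.float64(0.037077328296248754))
ptr [ 0.5353 -0.1235  0.08  ] (np.float64(0.007122297521822644), np.float64(0.030024317645758587))
bartop end [ 0.5408 -0.1247  0.111 ] (np.float64(-0.04602652635360521), np.float64(0.024536442359001123))
bartop axis [ 0.566  -0.1239  0.111 ] (np.float64(-2.0626436320124433), np.float64(0.001318204906129098))
top 0.68 188 276 196 253 [[190.1824 203.9631]
 [189.831  244.9171]]
scene 0.61 342 445 216 284 [[433.1541 272.3402]
 [443.8481 246.3402]]
```

Request:
play_rows:
  translation:
    - [0, 0, 0]
    - [0, 0, 0]
    - [-0.025, -0.026, 0]
    - [-0.025, -0.026, 0]
    - [-0.025, -0.026, 0]
    - [-0.025, -0.026, 0]
    - [-0.025, -0.026, 0]
    - [-0.025, -0.026, 0]
    - [-0.025, -0.026, 0]
    - [-0.025, -0.026, 0]
    - [-0.025, -0.026, 0]
    - [-0.025, -0.026, 0]
    - [-0.025, -0.026, 0]
    - [-0.025, -0.026, 0]
    - [-0.025, -0.026, 0]
    - [-0.024, -0.024, 0]
    - [0, 0, 0]
  delta_rot:
    - [0, 0, -9.9]
    - [0, 0, -9.9]
    - [0, 0, 0]
    - [0, 0, 0]
    - [0, 0, 0]
    - [0, 0, 0]
    - [0, 0, 0]
    - [0, 0, 0]
    - [0, 0, 0]
    - [0, 0, 0]
    - [0, 0, 0]
    - [0, 0, 0]
    - [0, 0, 0]
    - [0, 0, 0]
    - [0, 0, 0]
    - [0, 0, 0]
    - [0, 0, 0]
  grip: [-0.2, -0.2, -0.2, -0.2, -0.2, -0.2, -0.2, -0.2, -0.2, -0.2, -0.2, -0.2, -0.2, -0.2, -0.2, -0.2, -0.2]
  squeeze: 20

```text
clock: 3.62
tool_pos: [0.5557, 0.24, 0.3024]
eef_rot: [-0.012, 1.0, -0.001, 0.001]
contact_force: [-0.9, 0.3, -0.2]
opening: 0.401
finger_force: 0.0
```

```bash
cat >> h.py <<'E'
P=np.array([.56,.0442,.0319])
def rel(X):
    "tool-axis shift to bring the grasp point to roaster point X, plus yaw error deg"
    s=r.get_state(); M=R.from_quat(s["eef_rot"]); c,k=np.cos(P[2]),np.sin(P[2])
    W=np.array([P[0]+c*X[0]-k*X[1],P[1]+k*X[0]+c*X[1],X[2]])
    g=s["tool_pos"]+M.apply([0,0,.045]); y=M.apply([0,1,0]); z=M.apply([0,0,1])
    print("shift",M.inv().apply(W-g).round(4),"y-axis deg vs roaster y",(np.degrees(np.arctan2(y[1],y[0]))-90-np.degrees(P[2])).round(2),"z",z.round(4))
    print("grasp",g.round(4),"q",s["q"].round(3),"F",s["contact_force"].round(2),"open",round(s["opening"],3),"ff",s["finger_force"],"t",s["clock"])
E
python3 - <<'E'
from h import *
rel([0,.2,.16])
cv2.imwrite("pics/s1.png",r.snapshot("scene")[150:390,300:620].repeat(2,0).repeat(2,1))
E
```

```text
shift [0.0022 0.0044 0.0974] y-axis deg vs roaster y -0.4 z [ 0.0013 -0.0018 -1.    ]
grasp [0.5558 0.2399 0.2574] q [-0.29   0.675 -0.344  1.624  0.277  0.891  0.856] F [-0.95  0.27 -0.18] open 0.401 ff 0.0 t 3.625
```

View pics/s1.png

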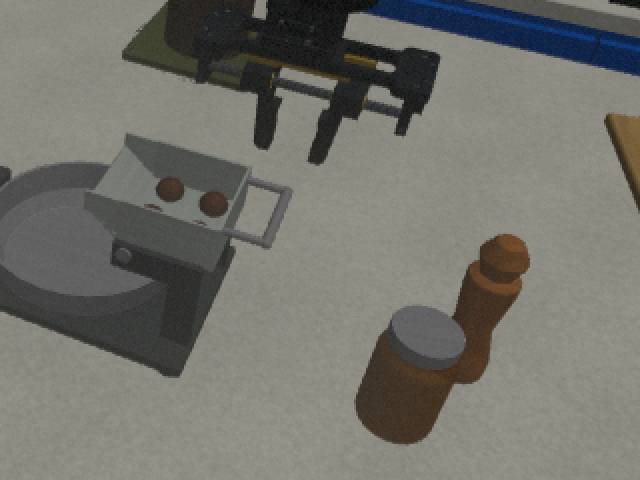

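The picture shows the open fingers above the handle, and the handle middle at scene pixel (439,258) agrees with the predicted (438.5,259). Descending.

Request:
play_rows:
  translation:
    - [0.002, 0.004, 0.015]
    - [0, 0, 0.02]
    - [0, 0, 0.02]
    - [0, 0, 0.02]
    - [0, 0, 0.012]
    - [0, 0, 0.01]
    - [0, 0, 0]
    - [0, 0, 0]
    - [0, 0, 0]
    - [0, 0, 0]
  delta_rot:
    - [0, 0, 0]
    - [0, 0, 0]
    - [0, 0, 0]
    - [0, 0, 0]
    - [0, 0, 0]
    - [0, 0, 0]
    - [0, 0, 0]
    - [0, 0, 0]
    - [0, 0, 0]
    - [0, 0, 0]
  grip: [-0.2, -0.2, -0.2, -0.2, -0.2, -0.2, -0.2, -1, -1, -1]
  squeeze: 20

```text
clock: 4.92
tool_pos: [0.5519, 0.2431, 0.206]
eef_rot: [-0.014, 1.0, -0.003, -0.0]
contact_force: [-1.4, -6.4, 3.8]
opening: 0.099
finger_force: 19.5
```

Run:
```python
from h import *
rel([0,.2,.16])
# arc increments in tool (y=roaster y, z down) at 19 steps
th=np.linspace(0,1.75,21)+np.arctan2(45,125);rr=np.hypot(125,45)
print((np.diff(rr*np.cos(th))).round(1),(-np.diff(rr*np.sin(th))).round(1))
```

```text
shift [-0.0017  0.0013  0.001 ] y-axis deg vs roaster y -0.22 z [-3.0e-04 -6.7e-03 -1.0e+00]
grasp [0.5519 0.2428 0.161 ] q [-0.327  0.795 -0.295  1.714  0.342  0.687  0.793] F [-1.4  -6.39  3.83] open 0.099 ff 19.53487917780876 t 4.925
[ -4.4  -5.3  -6.2  -7.   -7.8  -8.6  -9.2  -9.8 -10.3 -10.7 -11.1 -11.3
 -11.5 -11.6 -11.6 -11.5 -11.3 -11.1 -10.7 -10.3] [-10.8 -10.3  -9.8  -9.2  -8.6  -7.9  -7.1  -6.3  -5.4  -4.5  -3.5  -2.5
  -1.5  -0.5   0.5   1.5   2.5   3.5   4.5   5.4]
```

Request:
play_rows:
  translation:
    - [0, -0.0044, -0.0108]
    - [0, -0.0053, -0.0103]
    - [0, -0.0062, -0.0098]
    - [0, -0.007, -0.0092]
    - [0, -0.0078, -0.0086]
    - [0, -0.0086, -0.0079]
    - [0, -0.0092, -0.0071]
    - [0, -0.0098, -0.0063]
    - [0, -0.0103, -0.0054]
    - [0, -0.0107, -0.0045]
    - [0, 0, 0]
  delta_rot:
    - [0, 0, 0]
    - [0, 0, 0]
    - [0, 0, 0]
    - [0, 0, 0]
    - [0, 0, 0]
    - [0, 0, 0]
    - [0, 0, 0]
    - [0, 0, 0]
    - [0, 0, 0]
    - [0, 0, 0]
    - [0, 0, 0]
  grip: [-1, -1, -1, -1, -1, -1, -1, -1, -1, -1, -1]

```text
clock: 6.3
tool_pos: [0.5541, 0.1631, 0.2835]
eef_rot: [-0.013, 1.0, -0.003, -0.001]
contact_force: [4.8, -4.2, -15.8]
opening: 0.098
finger_force: 21.1
```

Run:
```python
from h import *
a=.875+np.arctan2(45,125);q=.1329
rel([0,.075+q*np.cos(a),.115+q*np.sin(a)])
cv2.imwrite("pics/s2.png",r.snapshot("scene")[150:390,220:540].repeat(2,0).repeat(2,1))
```

```text
shift [-0.0022  0.0018 -0.0013] y-axis deg vs roaster y -0.31 z [-0.0022 -0.0057 -1.    ]
grasp [0.554  0.1628 0.2385] q [-0.163  0.664 -0.349  1.726  0.302  0.809  0.942] F [  4.82  -4.22 -15.77] open 0.098 ff 21.05017215013504 t 6.3
```

View pics/s2.png

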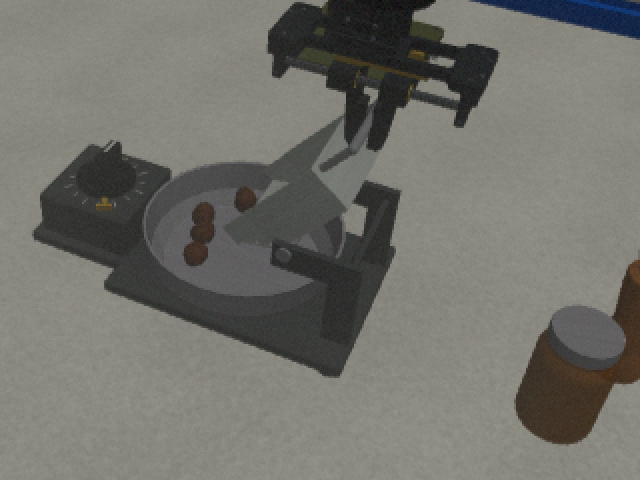

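All four chestnuts are in the pan (crop x 190–250, y 195–255), and the grip is holding. I'll complete the swing, nudged 1–2 mm inward.

Request:
play_rows:
  translation:
    - [0, -0.0111, -0.0025]
    - [0, -0.0113, -0.0015]
    - [0, -0.0115, -0.0015]
    - [0, -0.0116, -0.0005]
    - [0, -0.0116, 0.0005]
    - [0, -0.0115, 0.0015]
    - [0, -0.0113, 0.0025]
    - [0, -0.0111, 0.0035]
    - [0, -0.0107, 0.0045]
    - [0, -0.006, 0.003]
    - [0, 0, 0]
  delta_rot:
    - [0, 0, 0]
    - [0, 0, 0]
    - [0, 0, 0]
    - [0, 0, 0]
    - [0, 0, 0]
    - [0, 0, 0]
    - [0, 0, 0]
    - [0, 0, 0]
    - [0, 0, 0]
    - [0, 0, 0]
    - [0, 0, 0]
  grip: [-1, -1, -1, -1, -1, -1, -1, -1, -1, -1, -1]

```text
clock: 7.72
tool_pos: [0.557, 0.0594, 0.276]
eef_rot: [-0.015, 1.0, -0.0, -0.0]
contact_force: [-2.1, 0.3, -2.1]
opening: 0.087
finger_force: 19.9
```

Run:
```python
from h import *
a=1.71+np.arctan2(45,125);q=.1329
rel([0,.075+q*np.cos(a),.115+q*np.sin(a)])
s=r.get_state();g=s["tool_pos"]-[0,0,.045];h=np.array([.5576,.1191,.115])
print("loader",np.arctan2(g[2]-h[2],g[1]-h[1])-.3456,np.hypot(g[2]-h[2],g[1]-h[1]))
cv2.imwrite("pics/s3.png",r.snapshot("scene")[150:390,220:540].repeat(2,0).repeat(2,1))
```

```text
shift [-0.0025 -0.0022 -0.0016] y-axis deg vs roaster y -0.12 z [-6.e-04 -7.e-04 -1.e+00]
grasp [0.557  0.0594 0.231 ] q [ 0.028  0.654 -0.362  1.787  0.319  0.759  1.101] F [-2.06  0.33 -2.1 ] open 0.087 ff 19.916523098945618 t 7.725
loader 1.7003863429774557 0.1304493287477245
```

View pics/s3.png

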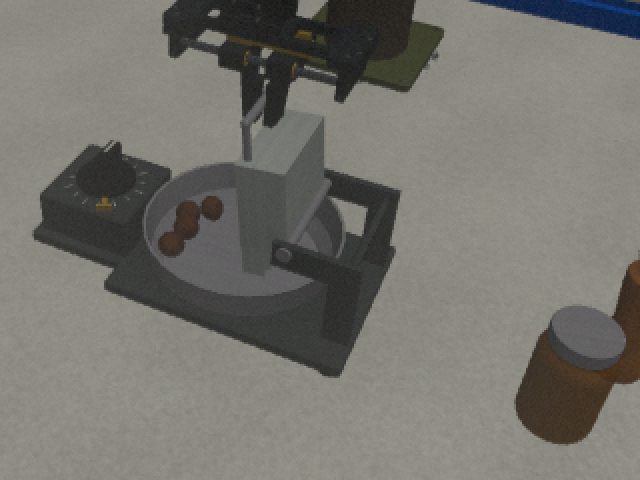

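Tipped to about 1.70 rad with four chestnuts in the pan (crop x 170–215). Now bringing it back.

Request:
play_rows:
  translation:
    - [0, 0.006, -0.003]
    - [0, 0.0107, -0.0045]
    - [0, 0.0111, -0.0035]
    - [0, 0.0113, -0.0025]
    - [0, 0.0115, -0.0015]
    - [0, 0.0116, -0.0005]
    - [0, 0.0116, 0.0005]
    - [0, 0.0115, 0.0015]
    - [0, 0.0113, 0.0015]
    - [0, 0.0111, 0.0025]
    - [0, 0, 0]
  delta_rot:
    - [0, 0, 0]
    - [0, 0, 0]
    - [0, 0, 0]
    - [0, 0, 0]
    - [0, 0, 0]
    - [0, 0, 0]
    - [0, 0, 0]
    - [0, 0, 0]
    - [0, 0, 0]
    - [0, 0, 0]
    - [0, 0, 0]
  grip: [-1, -1, -1, -1, -1, -1, -1, -1, -1, -1, -1]

```text
clock: 9.15
tool_pos: [0.5536, 0.1656, 0.284]
eef_rot: [-0.015, 1.0, -0.003, -0.001]
contact_force: [2.8, -6.9, -20.1]
opening: 0.096
finger_force: 21.5
```

Request:
play_rows:
  translation:
    - [0, 0.0107, 0.0045]
    - [0, 0.0103, 0.0054]
    - [0, 0.0098, 0.0063]
    - [0, 0.0092, 0.0071]
    - [0, 0.0086, 0.0079]
    - [0, 0.0078, 0.0086]
    - [0, 0.007, 0.0092]
    - [0, 0.0062, 0.0098]
    - [0, 0.0053, 0.0103]
    - [0, 0.0024, 0.006]
    - [0, 0.002, 0.0048]
    - [0, 0, 0.001]
    - [0, 0, 0]
  delta_rot:
    - [0, 0, 0]
    - [0, 0, 0]
    - [0, 0, 0]
    - [0, 0, 0]
    - [0, 0, 0]
    - [0, 0, 0]
    - [0, 0, 0]
    - [0, 0, 0]
    - [0, 0, 0]
    - [0, 0, 0]
    - [0, 0, 0]
    - [0, 0, 0]
    - [0, 0, 0]
  grip: [-1, -1, -1, -1, -1, -1, -1, -1, -1, -1, -1, -1, -1]

```text
clock: 10.78
tool_pos: [0.5513, 0.2432, 0.2082]
eef_rot: [-0.014, 1.0, -0.004, -0.0]
contact_force: [-5.5, -13.5, 15.2]
opening: 0.107
finger_force: 20.2
```

Run:
```python
from h import *
rel([0,.2,.16])
```

```text
shift [-0.0023  0.0012  0.0032] y-axis deg vs roaster y -0.27 z [-0.     -0.0077 -1.    ]
grasp [0.5513 0.2429 0.1632] q [-0.328  0.792 -0.296  1.714  0.342  0.691  0.791] F [ -5.5  -13.45  15.23] open 0.107 ff 20.17000548541546 t 10.775
```

Request:
play_rows:
  translation:
    - [0, 0, 0]
    - [0, 0, 0]
    - [0, 0, 0]
    - [0, 0, -0.015]
    - [0, 0, -0.025]
    - [0, 0, -0.025]
    - [0, 0, -0.025]
    - [0, -0.0367, 0]
    - [0, -0.0367, 0]
    - [0, -0.0367, 0]
    - [0, -0.0367, 0]
    - [0, -0.0367, 0]
    - [0, -0.0367, 0]
    - [0, -0.0367, 0]
    - [0, -0.0367, 0]
    - [0, -0.0367, 0]
    - [0, -0.0367, 0]
  delta_rot:
    - [0, 0, 0]
    - [0, 0, 0]
    - [0, 0, 0]
    - [0, 0, 0]
    - [0, 0, 0]
    - [0, 0, 0]
    - [0, 0, 0]
    - [0, 0, 0]
    - [0, 0, 0]
    - [0, 0, 0]
    - [0, 0, 0]
    - [0, 0, 0]
    - [0, 0, 0]
    - [0, 0, 0]
    - [0, 0, 0]
    - [0, 0, 0]
    - [0, 0, 0]
  grip: [-0.3, -0.3, -0.3, -0.3, -0.3, -0.3, -0.3, -0.3, -0.3, -0.3, -0.3, -0.3, -0.3, -0.3, -0.3, -0.3, -0.3]

```text
clock: 12.9
tool_pos: [0.5633, -0.1205, 0.296]
eef_rot: [-0.016, 1.0, 0.0, 0.001]
contact_force: [0.2, -0.4, 0.7]
opening: 0.35
finger_force: 0.0
```

Request:
play_rows:
  translation:
    - [0, 0, 0]
    - [0, 0, 0]
    - [0, 0, 0]
    - [0, 0, 0]
    - [0, 0, 0]
    - [0, 0, 0]
    - [0, 0, 0]
    - [0, 0, 0]
    - [0, 0, 0]
    - [0, 0, 0]
    - [0, 0, 0]
    - [0, 0, 0]
    - [0, 0, 0]
    - [0, 0, 0]
    - [0, 0, 0]
    - [0, 0, 0]
    - [0, 0, 0]
    - [0, 0, 0]
    - [0, 0, 0]
  delta_rot:
    - [0, 0, -10]
    - [0, 0, -10]
    - [0, 0, -10]
    - [0, 0, -10]
    - [0, 0, -10]
    - [0, 0, -10]
    - [0, 0, -10]
    - [0, 0, -10]
    - [0, 0, -10]
    - [0, 0, -10]
    - [0, 0, -10]
    - [0, 0, -10]
    - [0, 0, -10]
    - [0, 0, -10]
    - [0, 0, -10]
    - [0, 0, -10]
    - [0, 0, -10]
    - [0, 0, -10]
    - [0, 0, 0]
  grip: [-0.3, -0.3, -0.3, -0.3, -0.3, -0.3, -0.3, -0.3, -0.3, -0.3, -0.3, -0.3, -0.3, -0.3, -0.3, -0.3, -0.3, -0.3, -0.3]

```text
clock: 15.28
tool_pos: [0.4106, 0.0252, 0.1808]
eef_rot: [0.991, -0.084, 0.086, 0.057]
contact_force: [1.0, -0.2, -0.0]
opening: 0.349
finger_force: 0.0
```

Run:
```python
from h import *
rel([0,-.167,.103])
cv2.imwrite("pics/s4.png",r.snapshot("scene")[150:390,190:510].repeat(2,0).repeat(2,1))
```

```text
shift [0.1595 0.1097 0.075 ] y-axis deg vs roaster y -192.09 z [ 0.1608 -0.1283 -0.9786]
grasp [0.4178 0.0195 0.1367] q [ 0.457  1.124 -1.473  2.381  1.438  1.36   2.654] F [ 0.98 -0.21 -0.  ] open 0.349 ff 0.0 t 15.275
```

View pics/s4.png

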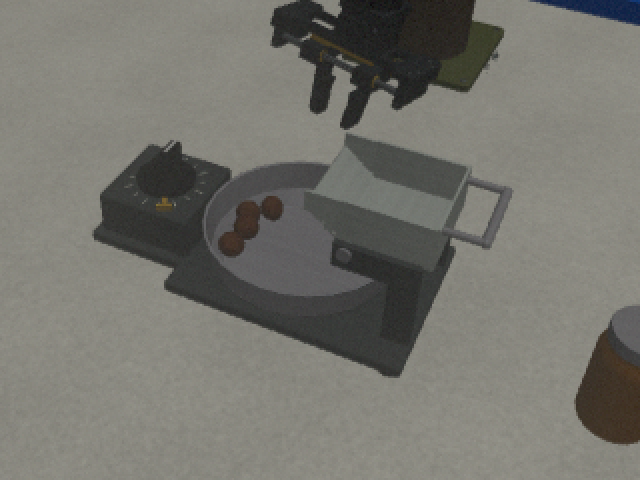

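The loader is upright and the chestnuts are in the pan. But the wrist turned toward its limit and the arm drifted to about (0.41,0.03), so I'll turn back in small steps.

Request:
play_rows:
  translation:
    - [0, 0, 0]
    - [0, 0, 0]
    - [0, 0, 0]
  delta_rot:
    - [0, 0, 10]
    - [0, 0, 10]
    - [0, 0, 10]
  grip: [-0.3, -0.3, -0.3]

```text
clock: 15.7
tool_pos: [0.4126, 0.0239, 0.1814]
eef_rot: [0.933, -0.345, 0.099, 0.033]
contact_force: [-0.4, -0.1, 0.3]
opening: 0.349
finger_force: 0.0
```

Run:
```python
from h import *
rel([0,-.167,.103])
```

```text
shift [0.1906 0.0125 0.0753] y-axis deg vs roaster y -222.41 z [ 0.1617 -0.1289 -0.9784]
grasp [0.4199 0.0181 0.1374] q [ 0.46   1.116 -1.461  2.376  1.44   1.347  2.126] F [-0.37 -0.07  0.26] open 0.349 ff 0.0 t 15.7
```

```bash
cat >> h.py <<'E'
def plan(X,n,yaw=0.):
    s=r.get_state(); M=R.from_quat(s["eef_rot"]); c,k=np.cos(P[2]),np.sin(P[2])
    W=np.array([P[0]+c*X[0]-k*X[1],P[1]+k*X[0]+c*X[1],X[2]])
    a=P[2]-yaw
    G=R.from_matrix(np.array([[-np.cos(a),-np.sin(a),0],[-np.sin(a),np.cos(a),0],[0,0,-1]]).T.T)
    v=(M.inv()*G).as_rotvec()
    d=(W+[0,0,.045]-s["tool_pos"])/n
    T=[(M*R.from_rotvec(v*i/n)).inv().apply(d).round(4).tolist() for i in range(n)]
    print(T,np.degrees(v/n).round(2).tolist())
E
python3 - <<'E'
from h import *
plan([0,-.167,.25],16)
E
```

```text
[[0.0144, 0.0007, -0.0042], [0.0143, -0.0014, -0.0043], [0.0139, -0.0034, -0.0044], [0.0132, -0.0054, -0.0046], [0.0123, -0.0072, -0.0047], [0.011, -0.0089, -0.0049], [0.0096, -0.0104, -0.0051], [0.0079, -0.0116, -0.0054], [0.0061, -0.0125, -0.0056], [0.0041, -0.0132, -0.0058], [0.0021, -0.0136, -0.0061], [0.0, -0.0136, -0.0063], [-0.0021, -0.0134, -0.0065], [-0.0041, -0.0128, -0.0067], [-0.0059, -0.012, -0.0068], [-0.0077, -0.0108, -0.007]] [-0.91, -0.31, 8.56]
```

Request:
play_rows:
  translation:
    - [0.0144, 0.0007, -0.0042]
    - [0.0143, -0.0014, -0.0043]
    - [0.0139, -0.0034, -0.0044]
    - [0.0132, -0.0054, -0.0046]
    - [0.0123, -0.0072, -0.0047]
    - [0.011, -0.0089, -0.0049]
    - [0.0096, -0.0104, -0.0051]
    - [0.0079, -0.0116, -0.0054]
    - [0.0061, -0.0125, -0.0056]
    - [0.0041, -0.0132, -0.0058]
    - [0.0021, -0.0136, -0.0061]
    - [0, -0.0136, -0.0063]
    - [-0.0021, -0.0134, -0.0065]
    - [-0.0041, -0.0128, -0.0067]
    - [-0.0059, -0.012, -0.0068]
    - [-0.0077, -0.0108, -0.007]
    - [0, 0, 0]
  delta_rot:
    - [-0.91, -0.31, 8.56]
    - [-0.91, -0.31, 8.56]
    - [-0.91, -0.31, 8.56]
    - [-0.91, -0.31, 8.56]
    - [-0.91, -0.31, 8.56]
    - [-0.91, -0.31, 8.56]
    - [-0.91, -0.31, 8.56]
    - [-0.91, -0.31, 8.56]
    - [-0.91, -0.31, 8.56]
    - [-0.91, -0.31, 8.56]
    - [-0.91, -0.31, 8.56]
    - [-0.91, -0.31, 8.56]
    - [-0.91, -0.31, 8.56]
    - [-0.91, -0.31, 8.56]
    - [-0.91, -0.31, 8.56]
    - [-0.91, -0.31, 8.56]
    - [0, 0, 0]
  grip: [-0.3, -0.3, -0.3, -0.3, -0.3, -0.3, -0.3, -0.3, -0.3, -0.3, -0.3, -0.3, -0.3, -0.3, -0.3, -0.3, -0.3]

```text
clock: 17.82
tool_pos: [0.5669, -0.1225, 0.2953]
eef_rot: [-0.019, 1.0, -0.001, -0.001]
contact_force: [-0.2, -0.2, 0.5]
opening: 0.351
finger_force: 0.0
```

Run:
```python
from h import *
rel([0,-.167,.103])
plan([0,-.167,.103],8)
im=r.snapshot("top");cv2.imwrite("pics/t5.png",im)
```

```text
shift [0.0014 0.0003 0.1473] y-axis deg vs roaster y 0.32 z [-0.001  -0.0025 -1.    ]
grasp [ 0.5669 -0.1226  0.2503] q [ 0.761  0.942 -1.29   1.686  0.949  1.279  0.87 ] F [-0.25 -0.17  0.53] open 0.351 ff 0.0 t 17.825
[[0.0002, 0.0, 0.0184], [0.0002, 0.0, 0.0184], [0.0002, 0.0, 0.0184], [0.0002, 0.0, 0.0184], [0.0002, -0.0, 0.0184], [0.0002, -0.0, 0.0184], [0.0002, -0.0, 0.0184], [0.0002, -0.0, 0.0184]] [-0.02, -0.01, 0.04]
```

Request:
play_rows:
  translation:
    - [0.0014, 0.0003, 0.02]
    - [0, 0, 0.025]
    - [0, 0, 0.025]
    - [0, 0, 0.025]
    - [0, 0, 0.02]
    - [0, 0, 0.015]
    - [0, 0, 0.01]
    - [0, 0, 0.007]
    - [0, 0, 0]
    - [0, 0, 0]
    - [0, 0, 0]
    - [0, 0, 0]
  delta_rot:
    - [0, 0, 0]
    - [0, 0, 0]
    - [0, 0, 0]
    - [0, 0, 0]
    - [0, 0, 0]
    - [0, 0, 0]
    - [0, 0, 0]
    - [0, 0, 0]
    - [0, 0, 0]
    - [0, 0, 0]
    - [0, 0, 0]
    - [0, 0, 0]
  grip: [-0.3, -0.3, -0.3, -0.3, -0.3, -0.3, -0.3, -0.3, -0.3, -1, -1, -1]
  squeeze: 12

```text
clock: 19.38
tool_pos: [0.5643, -0.1235, 0.1474]
eef_rot: [-0.02, 1.0, -0.004, -0.002]
contact_force: [0.3, -7.3, 3.0]
opening: 0.159
finger_force: 12.0
```

Run:
```python
from h import *
rel([0,-.167,.103])
```

```text
shift [-0.0012  0.0011 -0.0006] y-axis deg vs roaster y 0.44 z [-0.0029 -0.0084 -1.    ]
grasp [ 0.5642 -0.1239  0.1024] q [ 0.71   1.125 -1.148  1.801  1.187  1.102  0.71 ] F [ 0.26 -7.25  2.96] open 0.159 ff 12.000151793035911 t 19.375
```

Request:
play_rows:
  translation:
    - [0, -0.001, 0]
    - [0, 0, 0]
    - [0, 0, 0]
    - [0, 0, 0]
    - [0, 0, 0]
    - [0, 0, 0]
    - [0, 0, 0]
    - [0, 0, 0]
  delta_rot:
    - [0, 0, 0]
    - [0, 0, 8]
    - [0, 0, 8]
    - [0, 0, 8]
    - [0, 0, 8]
    - [0, 0, 8]
    - [0, 0, 8]
    - [0, 0, 0]
  grip: [-1, -1, -1, -1, -1, -1, -1, -1]

```text
clock: 20.38
tool_pos: [0.5646, -0.1229, 0.1474]
eef_rot: [0.387, 0.922, -0.003, 0.0]
contact_force: [1.8, -5.6, 0.8]
opening: 0.157
finger_force: 12.0
```

Run:
```python
from h import *
rel([0,-.167,.103])
```

```text
shift [-0.0003  0.0009 -0.0006] y-axis deg vs roaster y -47.38 z [-0.0021 -0.0053 -1.    ]
grasp [ 0.5645 -0.1232  0.1024] q [ 0.669  1.066 -1.03   1.803  1.119  0.994 -0.079] F [ 1.8  -5.61  0.83] open 0.157 ff 12.000624993816018 t 20.375
```

Turned 47.8°, as commanded. About 103–104° remain.

Request:
play_rows:
  translation:
    - [0, 0, 0]
    - [0, 0, 0]
    - [0, 0, 0]
    - [0, 0, 0]
    - [0, 0, 0]
    - [0, 0, 0]
    - [0, 0, 0]
    - [0, 0, 0]
    - [0, 0, 0]
    - [0, 0, 0]
    - [0, 0, 0]
    - [0, 0, 0]
    - [0, 0, 0]
    - [0, 0, 0]
  delta_rot:
    - [0, 0, 8]
    - [0, 0, 8]
    - [0, 0, 8]
    - [0, 0, 8]
    - [0, 0, 8]
    - [0, 0, 8]
    - [0, 0, 8]
    - [0, 0, 8]
    - [0, 0, 8]
    - [0, 0, 8]
    - [0, 0, 8]
    - [0, 0, 8]
    - [0, 0, 7.5]
    - [0, 0, 0]
  grip: [-1, -1, -1, -1, -1, -1, -1, -1, -1, -1, -1, -1, -1, -1]

```text
clock: 22.12
tool_pos: [0.566, -0.1232, 0.1474]
eef_rot: [0.964, 0.267, -0.0, 0.002]
contact_force: [4.8, -7.0, -1.4]
opening: 0.158
finger_force: 12.0
```

Run:
```python
from h import *
rel([0,-.167,.103])
```

```text
shift [-0.0002 -0.0009 -0.0006] y-axis deg vs roaster y -150.86 z [ 9.0e-04 -4.6e-03 -1.0e+00]
grasp [ 0.566  -0.1234  0.1024] q [ 0.512  0.936 -0.68   1.809  0.875  0.728 -1.694] F [ 4.81 -6.98 -1.39] open 0.158 ff 11.999924701522104 t 22.125
```

Request:
play_rows:
  translation:
    - [0, 0, 0]
    - [0, 0, 0]
    - [0, 0, -0.015]
    - [0, 0, -0.025]
    - [0, 0, -0.03]
    - [0, 0, -0.04]
    - [0, 0, -0.04]
    - [-0.026, -0.0145, 0]
    - [-0.026, -0.0145, 0]
    - [-0.026, -0.0145, 0]
    - [-0.026, -0.0145, 0]
    - [0, 0, 0]
  delta_rot:
    - [0, 0, 0]
    - [0, 0, 0]
    - [0, 0, 0]
    - [0, 0, 0]
    - [0, 0, 0]
    - [0, 0, 0]
    - [0, 0, 0]
    - [0, 0, 0]
    - [0, 0, 0]
    - [0, 0, 0]
    - [0, 0, 0]
    - [0, 0, 0]
  grip: [-0.3, -0.3, -0.3, -0.3, -0.3, -0.3, -0.3, -0.3, -0.3, -0.3, -0.3, -0.3]

```text
clock: 23.62
tool_pos: [0.4433, -0.1246, 0.2981]
eef_rot: [0.964, 0.268, -0.003, 0.001]
contact_force: [0.4, -0.0, 0.8]
opening: 0.352
finger_force: 0.0
```

Run:
```python
from h import *
t=r.snapshot("top");s=r.snapshot("scene")
cv2.imwrite("pics/t6.png",t);cv2.imwrite("pics/s6.png",s)
b=np.hstack([cv2.resize(t[195:265,335:400],(390,420),interpolation=cv2.INTER_CUBIC),cv2.resize(s[215:285,235:300],(390,420),interpolation=cv2.INTER_CUBIC)])
cv2.imwrite("pics/c6.png",cv2.convertScaleAbs(b,alpha=1.8))
rel([0,-.167,.103])
```

```text
shift [0.1036 0.0599 0.1499] y-axis deg vs roaster y -150.83 z [-0.0019 -0.0018 -1.    ]
grasp [ 0.446  -0.1245  0.2532] q [ 0.723  0.61  -0.877  2.021  0.651  0.817 -1.566] F [ 0.81 -0.58  0.45] open 0.35 ff 0.0 t 23.725
```

View pics/c6.png

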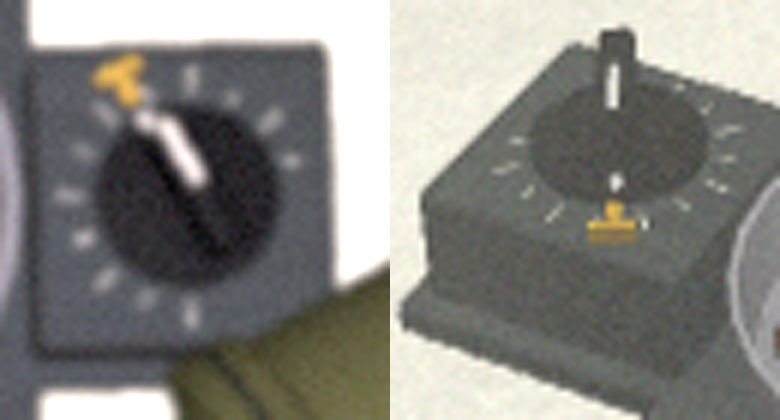

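The pointer end (145,120) lies on the line from the dial centre to the tab (120,80), within about 1°, and the scene view agrees. A last check of the whole scene follows.

View pics/s6.png

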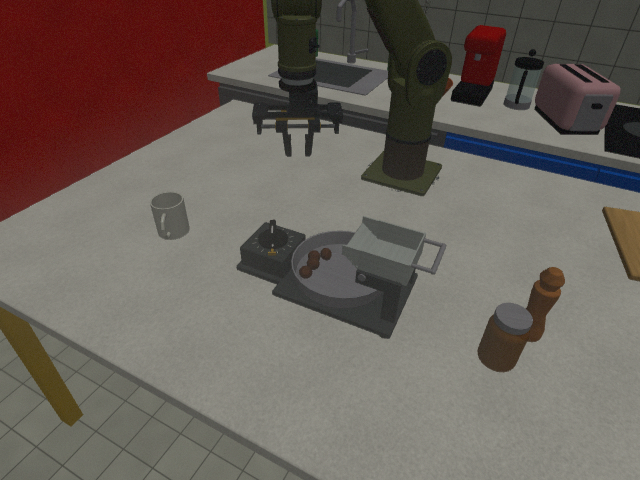

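The loader is upright (handle near (432,255), same as at the start), four chestnuts are in the pan near (315,262), and the bystanders haven't moved. Handing in.

```bash
python3 -c "
from plant import r
print(r.finish_job())"
```

```text
the job is handed in; nothing more can be done
None
```

I handed the job in at about 24 s of the 64 s allowed: all four chestnuts are in the pan, the loader is eased back upright, the dial pointer is within about 1° of the brass tab, and the mug, jar and mill look unmoved; the hand-in gave no verdict, and on the way to the dial I turned the wrist the wrong way, so one joint read −1.473 against its −1.47 limit.

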